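Change the cell feeder over to its other tray

TASK

The seesaw gate under the cell feeder's magazine is tipped towards one of its two chutes. With a fingertip press the raised end of the gate down so that it rocks over its pivot and stays tipped the other way; then push the release lever beside the magazine over, so that all four waiting cells roll down the other chute into the tray there. Only press and push: do not touch the cells themselves, pick nothing up, and leave the things standing around the feeder where they are.

Things in the scene. Friction and masses are not known exactly. Their poses are not given: they have to be found in the camera images.
- feeder: Two-way gravity feeder for round cells, fixed: base plate, narrow upright magazine in the middle (27 mm wide in y, top 226 mm above the table), seesaw gate under it, a chute and catch tray at each side (+y and -y), 545 mm over all. Origin: on the table under the gate's pivot and the magazine; x away from the robot, y left, z up, turned up to 0.25 rad about z. Cells lie along x and roll in the y-z plane.
- gate (a joint): Tilt of the seesaw gate (rad): aluminium trough 76 mm wide, 250 mm long in y, 12 mm side lips; pivot along the feeder's x, 100 mm above the table. Stops -0.30 and +0.30; starts tipped to either side. Positive: +y end up, cells go down the -y chute. A steel weight above the pivot (40 mm disc on the robot's side) makes it fall to the nearer stop and stay. Under 1 N at the raised end tips it.
- gate_left (a point): Point on the gate's upper face near its +y end, among black ribs where it is pressed: 112 mm from the pivot, 13 mm short of the end, midway between the lips (72 mm apart inside). Height 135 mm when this end is up, 69 mm when down. Open from above.
- gate_right (a point): The like point near the -y end of the gate.
- release (a joint): Turn of the release lever (rad): 0 closed (its foot holds up the cells), 0.55 fully open stop. Steel lever on the +y side of the magazine, pivot along the feeder's x at y = 18 mm, 194 mm above the table. Its top bar swings to -y, towards the magazine, as the value grows. Stiff (about 2 N at the bar), stays where it is left; by about 0.45 the cells fall.
- release_bar (a point): Centre of the black thumb bar on top of the release lever: rod 12 mm thick, 36 mm long along the feeder's x. Closed: 38 mm to the +y side of the feeder's middle, 232 mm above the table. At the open stop it has moved 23 mm towards -y and 5 mm up. Pushed on its +y side, which is open from above and from the side.
- tray_left (a point): Centre of the floor of the catch tray on the +y side of the feeder: 222 mm from the feeder's middle, inside 94 mm wide in y and 88 mm in x, walls 30 to 55 mm high.
- tray_right (a point): The like centre of the tray on the -y side.
- cell1: The lowest of four equal round battery cells (18 mm thick, 65 mm long, 46 g) lying one on another in the magazine; origin at its centre, x along the cell. It starts on the foot of the release lever, its centre 160 mm above the table.
- cell2: The second cell from below, 18 mm higher; as cell1.
- cell3: The third cell from below; as cell1.
- cell4: The top cell, its centre 215 mm above the table; as cell1.
- wire_spool: Bystander: spool of white wire, 60 mm across, 24 mm high, in front of the feeder (robot's side). Origin at its underside.
- tip_cleaner: Bystander: green tin with brass wool, 64 mm across, 30 mm high, in front of the feeder. Origin at its underside.
- screwdriver: Bystander: screwdriver, 150 mm long, lying in front of the feeder, about 30 mm high.
- circuit_board: Bystander: small circuit board, 70 x 100 mm, 15 mm high, behind the feeder.
- flux_jar: Bystander: small closed jar, 42 mm across, 45 mm high, behind the feeder. Origin at its underside.
- multimeter: Bystander: hand-held meter, 85 x 170 x 46 mm, lying at the right of the table.
- side_cutters: Bystander: side cutters, 120 mm long, 16 mm high, lying at the robot's right.
Things that resemble listed ones, but are neither listed nor needed, are in the scene too. What is shaped like the cell4 but black is not meant.

How it is judged:
By the outcome, as a careful person would: the job done as asked, in the order asked, and still so for the second after the job is handed in, with the robot touching nothing.
It also fails if it takes over 43 s, if anything falls off the work surface, if the arm or the gripper's body presses on something with over 40 N, if the wrist force passes 120 N, or if a joint passes its speed limit or range.

ROBOT

A 7-joint arm with a two-finger parallel gripper is mounted at the origin on the work surface. World frame = base frame: x ahead of the robot, y to its left, z up, the work surface at z = 0. Lengths are in m, angles in rad, forces in N, time in s.
With the tool pointing down it reaches from about 0.4 to 0.85 m from the base axis. Payload 4.5 kg.
Tool frame: the origin (TCP) lies on the centre line of the jaws, within the pads' length; the fingertips stand r.tips_ahead ahead of it and the grasp point (between the pads) is the TCP (r.tips_ahead is the distance from the TCP to the fingertips, in m); z points along the fingers, y is the direction in which the jaws open and shut (so a half turn about z gives the same grasp; the last joint's range is limited). The gripper opens to 88 mm and grips with 3 to 60 N. Pads are 18 mm wide; open, the fingers measure 123 mm over their backs; the gripper's body (75 mm by 187 mm) begins 45 mm behind the grasp point.
Start: joints at [-1.284, 0.689, -0.195, 1.565, 0.157, 0.902, -0.215], TCP at [0.156, 0.605, 0.258] pointing down, gripper open.
Joint ranges: [-3.01, 3.01], [-0.46, 2.08], [-1.47, 1.51], [0.13, 2.56], [-1, 4.14], [0.04, 2.09], [-2.66, 2.66]. Speed limits (rad/s): [2.57, 2.57, 3.14, 3.14, 3.14, 3.14, 3.14].

INTERFACE

Orientations are given as a unit quaternion [x, y, z, w].
In Python, from plant import r gives the robot as it stands.
- The arm moves only by the shell command python3 -m inch 'ROWS' [FORCE]. ROWS is JSON, a list of rows, each a list of 5 numbers: the shift along the world's x, y, z in units of 25 mm (1.0 is 25 mm), then the turn about the world's z in units of 6 degrees (1.0 is 6 degrees), then the finger opening in mm, from 0 to 88.1. A call has 1 to 5 rows; each row shifts and turns the commanded pose from where the row before left it; what a row does not reach is not made up. A row lasts 1/10 s, in which the tool goes at most 50 mm and 8.59 degrees, less where a joint would pass 70% of its speed; a pose out of reach is approached as far as the arm can. A call is refused whole if a number of a shift passes 1 or a number of a turn 1, either way. A call with a gripper value outside its range is refused whole. The fingers move at their own pace and stop on an object; FORCE is the grip in N (left out, the last holds). Time passes only in rows, so rows that do not move let the fingers close. It gives the time, the measured TCP pose, the force and the opening at its end, in the units of the state.
- r.get_state(): the state, without advancing time (a new reading comes with each control period).
- r.snapshot(name): name is "side" or "top"; returns a dict with "pixels" (480x640x3 uint8, red, green, blue), "range_z" (480x640 float32, m along the optical axis (not along the pixel's ray), 0 where there is no reading), "K" (3x3 intrinsics, pixels), "position" and "attitude" of the camera in the world. Camera axes: x right, y up, looking along -z (the intrinsics and any distortion apply to the point x, -y, -z); pixel columns grow to the right and rows downward; lengths in m; the calibration is good to about 2 mm. A picture is of the moment at which its call begins.
- r.finish_job(): hands the job in, once; it reports no verdict.
The state is a dict: "clock": time; "q": joint angles; "qd": joint speeds; "joint_torque": joint torques, N m; "tool_pos": TCP position; "eef_rot": TCP orientation; "contact_force": force on the tool from outside, world axes, zero at the start; "moment": the same for the moment, N m; "opening": opening from 0.0 (shut) to 1.0 (fully open).
Only numpy, scipy, OpenCV 4.12 (cv2) and the standard library are available. Lean on these libraries where they do the work, as an engineer would, in place of code of your own. Each camera call takes 0.05 s, during which the arm holds its last target. There are 200 camera calls.

## Working session

There is one attempt and no reset: what is moved stays moved. The work goes in short steps, Python scripts to look and compute and a shell command to move; the robot and the scene stay as the last step left them, time stands still between calls to the robot, and variables do not carry over. Pictures are saved under pics/ and viewed, about 8 in all and at most 12, crops included, and the job is handed in when it is done.

```bash
ls; mkdir -p pics
cat > h.py <<'E'
import numpy as np, cv2, pickle
from scipy.spatial.transform import Rotation as R
from plant import r
def snap(n,save=None):
    s=r.snapshot(n)
    if save: cv2.imwrite('pics/'+save+'.png',s['pixels'][:,:,::-1]); pickle.dump(s,open('pics/'+save+'.pkl','wb'))
    return s
def rot(s):
    a=np.array(s['attitude'],float); return a if a.shape==(3,3) else R.from_quat(a).as_matrix()
def cloud(s):
    K=s['K'];v,u=np.mgrid[:480,:640];z=s['range_z']
    p=np.stack([(u-K[0][2])/K[0][0]*z,-(v-K[1][2])/K[1][1]*z,-z],-1)
    return p@rot(s).T+np.array(s['position'])
def pix(s,p):
    c=(np.asarray(p)-s['position'])@rot(s);K=s['K']
    return K[0][2]-K[0][0]*c[...,0]/c[...,2],K[1][2]+K[1][1]*c[...,1]/c[...,2]
E
python3 - <<'E'
from h import *
for n in('top','side'):
    s=snap(n,n+'0');print(n,s['K'],s['position'],s['attitude'],{k:v for k,v in s.items() if k not in('pixels','range_z','K','position','attitude')})
print(r.get_state(),r.tips_ahead)
E
```

```text
pics
top [[559.83573444   0.         326.26787865]
 [  0.         559.83573444 233.64151135]
 [  0.           0.           1.        ]] [ 0.44505686 -0.11501759  1.38439324] [ 0.02710234 -0.03061729 -0.70218029  0.71082408] {}
side [[580.45035426   0.         318.87142405]
 [  0.         580.45035426 235.14418564]
 [  0.           0.           1.        ]] [ 0.19560718 -0.85180093  1.15189557] [ 0.31926289 -0.07333678 -0.18974103  0.92557618] {}
{'clock': 0.1, 'q': array([-1.28419401,  0.68990446, -0.19455135,  1.56619527,  0.15730345,
        0.90244211, -0.21505797]), 'qd': array([-0.00050492, -0.00174483, -0.00070488, -0.00342061,  0.00035132,
        0.00052424, -0.00112759]), 'joint_torque': array([-3.82603888e-03, -5.28491020e+01, -1.27171677e+00, -1.53833109e+01,
       -5.25831606e-02,  2.03445576e-03,  3.72781119e-05]), 'tool_pos': array([0.15621904, 0.60464684, 0.25700019]), 'eef_rot': array([ 1.25995805e-01,  9.92030469e-01, -7.76558102e-04, -5.52490422e-05]), 'contact_force': array([-0.67902247, -0.00442439,  0.58635649]), 'moment': array([-0.00596557, -0.06507742,  0.01725249]), 'opening': 0.9991459220551298} 0.019
```

View pics/top0.png

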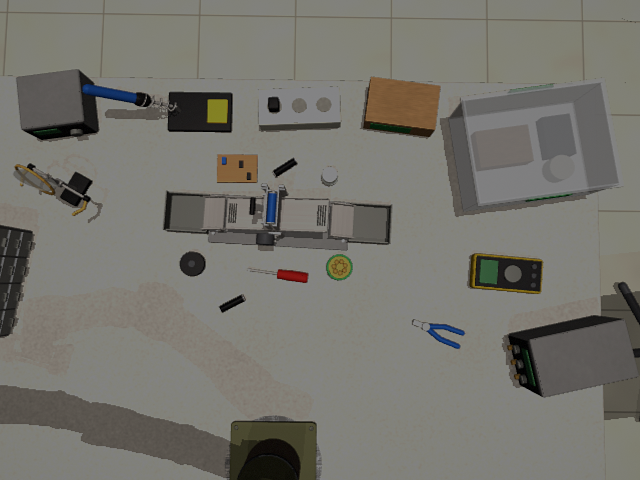

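View pics/side0.png

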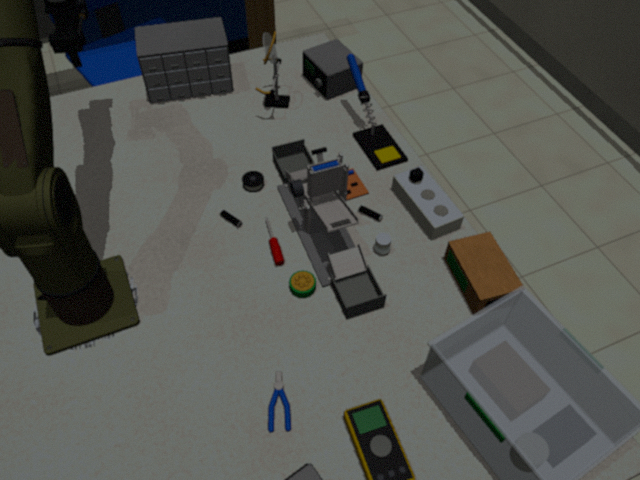

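The top view shows the feeder from (165,210) to (390,223), with the blue top cell at (271,207) and the magazine there. The black thumb bar is at (253,206) on the +y side, with ribs at (233,212) and (321,216). The side view shows the same layout. The black dummy cells at (285,167) and (232,303) aren't wanted. Things that could be taken for the bar: (253,206), the dummies, and the gate's disc at (265,239). By the description I choose (253,206). Next I measure these and check a close crop.

Run:
```python
from h import *
s=pickle.load(open('pics/top0.pkl','rb'));P=cloud(s);im=s['pixels'].astype(int)
def reg(u0,u1,v0,v1,m):
    M=np.zeros((480,640),bool);M[v0:v1,u0:u1]=1;return M&m
z=P[...,2]
b=reg(255,285,180,235,(im[...,2]>im[...,0]+40));print('blue',b.sum(),np.median(P[b],0))
k=reg(246,260,190,220,(im.max(-1)<60)&(z>.2));print('bar',k.sum(),P[k].mean(0),P[k].min(0),P[k].max(0))
# feeder outline above table
f=reg(155,400,180,250,z>.02);
c,(w,h),a=cv2.minAreaRect(P[f][:,:2].astype(np.float32));print('feeder',c,w,h,a)
for (u,v) in[(233,212),(228,212),(238,212),(321,216),(316,215),(326,216),(185,211),(210,212),(300,215),(345,217),(372,221)]:
    print(u,v,np.median(P[v-2:v+3,u-2:u+3].reshape(-1,3),0).round(4))
cv2.imwrite('pics/crop0.png',cv2.resize(s['pixels'][175:260,155:400,::-1],None,fx=3.2,fy=3.2,interpolation=cv2.INTER_CUBIC))
```

```text
blue 235 [ 0.59416013 -0.00455407  0.2233119 ]
bar 96 [0.59362605 0.03147449 0.24871751] [ 0.44505686 -0.11501759  0.22783107] [0.61366584 0.03870609 1.38439324]
feeder (0.602393627166748, -0.006408274173736572) 0.5492616295814514 0.23881876468658447 73.26878356933594
233 212 [0.6012 0.0999 0.0712]
228 212 [0.6033 0.1124 0.0662]
238 212 [0.601  0.0874 0.0742]
321 216 [ 0.5868 -0.1083  0.1354]
316 215 [ 0.5895 -0.097   0.1312]
326 216 [ 0.587  -0.1195  0.138 ]
185 211 [0.6092 0.2284 0.0103]
210 212 [0.6035 0.1597 0.0413]
300 215 [ 0.5901 -0.0605  0.1196]
345 217 [ 0.5958 -0.1657  0.043 ]
372 221 [ 0.5899 -0.2336  0.0106]
```

View pics/crop0.png

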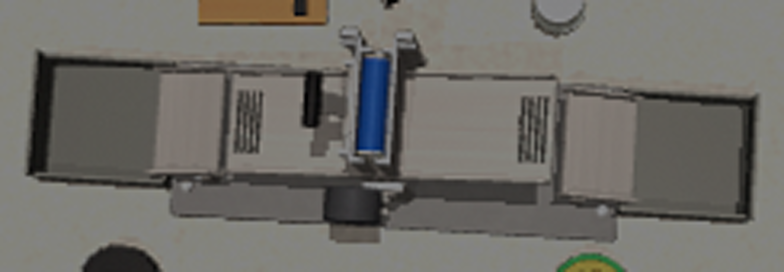

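The right (-y) end is up at z ≈ 0.135, so I press there. That means turning the jaws along the feeder's x (yaw about -0.07) so the gripper body stays clear of the magazine. Bar choice confirmed in the crop: it is at crop pixel (312,98), left of the blue cell.

```bash
python3 -m inch '[[1,-1,1,-1,0],[1,-1,1,-1,0],[1,-1,1,-1,0],[1,-1,0.5,-1,0],[1,-1,0,-1,0]]' 20
python3 -m inch '[[1,-1,0,-1,0],[1,-1,0,-1,0],[1,-1,0,-1,0],[1,-1,0,-1,0],[1,-1,0,-1,0]]'
python3 -m inch '[[1,-1,0,-1,0],[1,-1,0,-1,0],[1,-1,0,-1,0],[1,-1,0,0,0],[1,-1,0,0,0]]'
```

```text
clock: 0.6
tool_pos: [0.2826, 0.4799, 0.3471]
eef_rot: [0.38, 0.925, 0.002, 0.0]
contact_force: [0.3, -0.4, -0.7]
opening: 0.564
clock: 1.1
tool_pos: [0.4069, 0.3539, 0.345]
eef_rot: [0.607, 0.795, -0.0, -0.0]
contact_force: [0.7, 0.9, -0.5]
opening: 0.115
clock: 1.6
tool_pos: [0.5318, 0.2291, 0.3449]
eef_rot: [0.722, 0.692, -0.0, -0.0]
contact_force: [0.7, -0.4, 0.3]
opening: 0.005
```

```bash
python3 -m inch '[[0.6,-1,0,-0.3,0],[0.6,-1,0,0,0],[0.5,-1,0,0,0],[0.5,-1,0,0,0],[0,-1,0,0,0]]'
python3 -m inch '[[0,-1,0,0,0],[0,-1,0,0,0],[0,-1,0,0,0],[0,-1,0,0,0],[0,-1,0,0,0]]'
python3 -m inch '[[0,-1,0,0,0],[0,-1,0,0,0],[0,-1,-1,0,0],[0,-0.6,-1,0,0],[0,0,-1,0,0]]'
python3 -m inch '[[0,0,-1,0,0],[0,0,-1,0,0],[0,0,-0.8,0,0],[0,0,-0.4,0,0],[0,0,0,0,0]]'
python3 - <<'E'
from h import *
s=snap('top','top1');t=snap('side','side1')
a=cv2.resize(s['pixels'][175:260,220:400,::-1],None,fx=4,fy=4)
b=cv2.resize(t['pixels'][130:330,220:400,::-1],None,fx=2,fy=2)
b=b[:min(b.shape[0],600)];c=np.zeros((340,800,3),np.uint8);
cv2.imwrite('pics/c1.png',cv2.resize(t['pixels'][130:330,220:420,::-1],None,fx=2.5,fy=2.5))
E
```

```text
clock: 2.1
tool_pos: [0.5873, 0.1038, 0.3446]
eef_rot: [0.733, 0.68, -0.0, 0.0]
contact_force: [0.5, 0.6, -0.1]
opening: 0.005
clock: 2.6
tool_pos: [0.5859, -0.0207, 0.3448]
eef_rot: [0.733, 0.68, -0.0, -0.0]
contact_force: [0.2, -0.0, 0.3]
opening: 0.006
clock: 3.1
tool_pos: [0.5856, -0.1134, 0.2693]
eef_rot: [0.735, 0.678, -0.001, 0.001]
contact_force: [-0.1, -0.1, -0.3]
opening: 0.007
clock: 3.6
tool_pos: [0.5853, -0.1096, 0.1888]
eef_rot: [0.733, 0.68, -0.001, -0.001]
contact_force: [0.7, -0.0, 0.4]
opening: 0.009
```

View pics/c1.png

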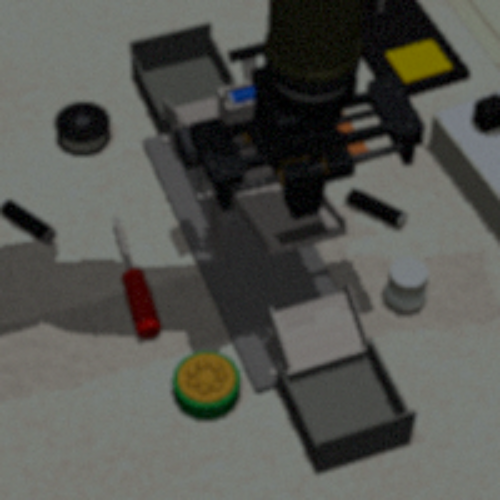

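The fingers stand over the raised gate end at crop pixel (300,205), clear of the magazine. Now I press.

```bash
python3 -m inch '[[0,0,-0.5,0,0],[0,0,-0.5,0,0],[0,0,-0.4,0,0],[0,0,-0.3,0,0],[0,0,-0.3,0,0]]'
python3 -m inch '[[0,0,-0.4,0,0],[0,0,-0.4,0,0],[0,0,-0.4,0,0],[0,0,-0.4,0,0],[0,0,0,0,0]]'
```

```text
clock: 4.2
tool_pos: [0.5862, -0.1098, 0.1394]
eef_rot: [0.733, 0.68, -0.0, -0.0]
contact_force: [1.2, 0.6, 0.8]
opening: 0.002
clock: 4.7
tool_pos: [0.5853, -0.1096, 0.0986]
eef_rot: [0.733, 0.68, -0.001, -0.001]
contact_force: [-0.2, -0.1, -0.4]
opening: 0.006
```

```bash
python3 -m inch '[[0,0,0.6,0,0],[0,0,1,0,0],[0,0,1,0,0],[0,0,1,0,0],[0,0,1,0,0]]'
python3 -m inch '[[0,0,1,0,0],[0,0,1,0,0],[0,0,1,0,0],[0,0,1,0,0],[0,0,1,0,0]]'
python3 -m inch '[[0.5,1,0,0,0],[0,1,0,0,0],[0,1,0,0,0],[0,1,0,0,0],[0,1,0,0,0]]'
python3 -m inch '[[0,1,0,0,0],[0,1,0,0,0],[0,0,0,0,0]]'
python3 - <<'E'
from h import *
s=snap('top','top2');t=snap('side','side2')
P=cloud(t)
z=P[...,2]
for y in(-.07,-.09,-.11):
    m=(abs(P[...,0]-.587)<.02)&(abs(P[...,1]-y)<.004);print(y,m.sum(),np.percentile(z[m],[10,50,90]) if m.any() else 0)
cv2.imwrite('pics/c2.png',cv2.resize(t['pixels'][110:310,240:440,::-1],None,fx=2.8,fy=2.8))
E
```

```text
clock: 5.2
tool_pos: [0.5866, -0.11, 0.2181]
eef_rot: [0.733, 0.68, 0.001, 0.001]
contact_force: [0.0, -0.3, -0.7]
opening: 0.007
clock: 5.7
tool_pos: [0.5861, -0.11, 0.3433]
eef_rot: [0.733, 0.68, 0.001, 0.001]
contact_force: [0.4, 0.1, 0.4]
opening: 0.003
clock: 6.2
tool_pos: [0.5986, 0.016, 0.3422]
eef_rot: [0.733, 0.68, 0.001, 0.001]
contact_force: [0.1, -0.7, 0.1]
opening: 0.004
clock: 6.5
tool_pos: [0.5985, 0.0702, 0.3418]
eef_rot: [0.731, 0.683, 0.002, -0.001]
contact_force: [0.0, 1.0, -1.1]
opening: 0.003
-0.07 62 [0.07569518 0.07910083 0.08291157]
-0.09 91 [0.00352796 0.07005964 0.07666339]
-0.11 56 [0.06370588 0.06707374 0.07129495]
```

View pics/c2.png

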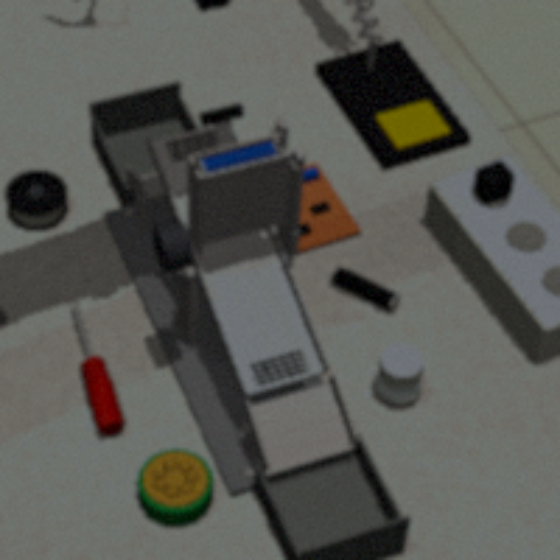

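The gate has tipped: the -y end is down, its ribs at crop pixel (280,368), and z at y = -0.11 is 0.067. The black bar shows at (222,113). The gripper isn't where I expected it in this crop, so I check the projection before going down.

Run:
```python
from h import *
p=r.get_state()['tool_pos'];print(p,r.get_state()['clock'])
a=[pickle.load(open(f'pics/{n}2.pkl','rb')) for n in('top','side')]
for s in a: print(pix(s,p),pix(s,[.597,.0335,.232]),pix(s,p+[0,0,.1]))
cv2.imwrite('pics/c3.png',np.hstack([s['pixels'][:300,200:600 if 0 else 600,::-1] if 0 else s['pixels'][:,150:550,::-1] for s in a]))
```

```text
[0.59874385 0.06503823 0.34154125] 6.6
(np.float64(228.3224084293198), np.float64(196.15691833764592)) (np.float64(252.45539103163887), np.float64(205.02051800835605)) (np.float64(218.38392025212528), np.float64(187.43309915576137))
(np.float64(315.62630397224973), np.float64(103.39492405600379)) (np.float64(319.8933431384026), np.float64(150.10144256902458)) (np.float64(316.1295799987211), np.float64(64.11224409864988))
```

View pics/c3.png

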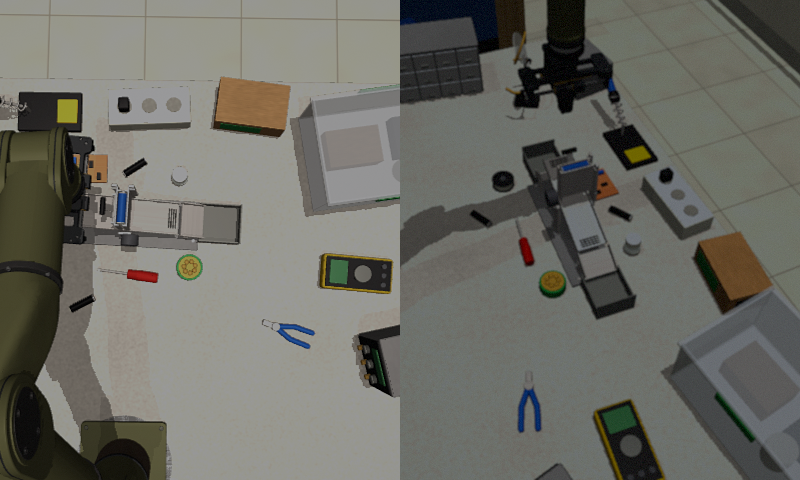

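The gripper is where expected (top view, about (70,200) in the crop), and the bar's projection (252,205) agrees with the picture. Next I go down beside the bar and push.

```bash
python3 -m inch '[[0,0,-1,0,0],[0,0,-1,0,0],[0,0,-1,0,0],[0,0,-0.7,0,0],[0,0,-0.3,0,0]]'
python3 -m inch '[[0,-0.2,0,0,0],[0,-0.2,0,0,0],[0,-0.2,0,0,0],[0,0,0,0,0]]'
python3 -m inch '[[0,-0.2,0,0,0],[0,-0.2,0,0,0],[0,-0.1,0,0,0],[0,0,0,0,0]]'
```

```text
clock: 7.1
tool_pos: [0.598, 0.0629, 0.2393]
eef_rot: [0.734, 0.679, -0.001, -0.0]
contact_force: [-0.6, 0.2, 0.6]
opening: 0.007
clock: 7.5
tool_pos: [0.5995, 0.0489, 0.2414]
eef_rot: [0.734, 0.68, 0.001, 0.001]
contact_force: [0.2, -0.1, 0.2]
opening: 0.005
clock: 7.9
tool_pos: [0.5988, 0.037, 0.2403]
eef_rot: [0.733, 0.68, -0.0, 0.0]
contact_force: [0.7, 0.6, -0.5]
opening: 0.005
```

```bash
python3 -m inch '[[0,-0.2,0,0,0],[0,-0.1,0,0,0],[0,0,0,0,0]]'
python3 -m inch '[[0,-0.1,0,0,0],[0,0,0,0,0],[0,0,0,0,0]]'
python3 - <<'E'
from h import *
t=snap('side','side4');s=snap('top','top4')
st=r.get_state();print(st['tool_pos'],st['contact_force'])
b=cv2.resize(t['pixels'][100:320,240:420,::-1],(450,550));a=cv2.resize(s['pixels'][165:265,220:290,::-1],(350,500));a=cv2.copyMakeBorder(a,0,50,0,0,0)
cv2.imwrite('pics/c4.png',np.hstack([b,a]))
E
```

```text
clock: 8.2
tool_pos: [0.5988, 0.0295, 0.2402]
eef_rot: [0.733, 0.68, -0.0, 0.0]
contact_force: [-0.2, 0.3, 0.1]
opening: 0.004
clock: 8.5
tool_pos: [0.5987, 0.0278, 0.2402]
eef_rot: [0.733, 0.68, 0.0, -0.0]
contact_force: [-0.4, 4.0, 0.3]
opening: 0.005
[0.59872749 0.02784724 0.24016773] [-0.02428358  2.35724105  0.56869578]
```

View pics/c4.png

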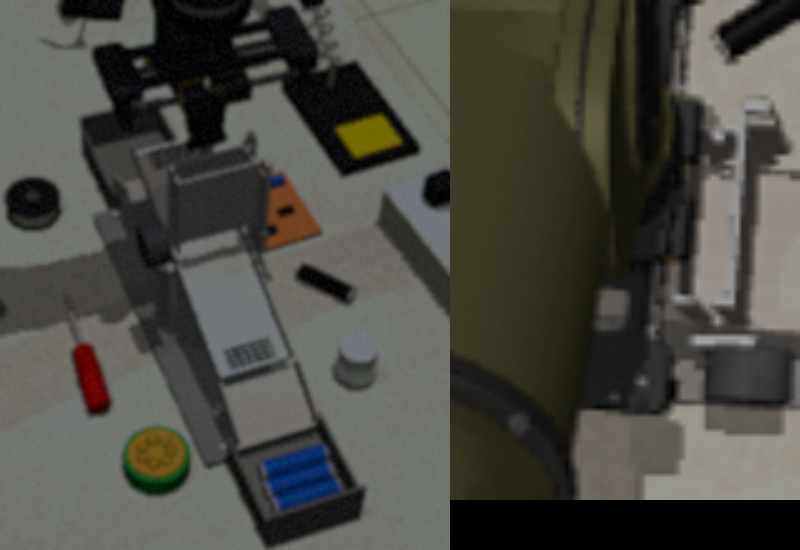

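The blue cells lie in the -y tray at crop pixel (300,475). At least three are visible and the magazine looks empty. I back off to +y, rise, and count.

```bash
python3 -m inch '[[0,-0.1,0,0,0],[0,0,0,0,0],[0,0.4,0,0,0],[0,0.8,0,0,0],[0,0.4,0,0,0]]'
python3 -m inch '[[0,0,1,0,0],[0,0,1,0,0],[0,0,1,0,0],[0,0,1,0,0],[0,1,0.5,0,0]]'
python3 -m inch '[[0,1,0,0,0],[0,1,0,0,0],[0,1,0,0,0],[0,1,0,0,0],[0,0,0,0,0]]'
python3 - <<'E'
from h import *
t=snap('side','side5');s=snap('top','top5')
P=cloud(t);m=(abs(P[...,0]-.587)<.02)&(abs(P[...,1]+.11)<.004);print('gate z',np.median(P[m][:,2]))
b=cv2.resize(t['pixels'][140:320,270:400,::-1],(400,554));a=cv2.resize(s['pixels'][175:255,240:400,::-1],(400,200));a=cv2.copyMakeBorder(a,0,354,0,0,0)
cv2.imwrite('pics/c5.png',np.hstack([b,a]))
E
```

```text
clock: 9.1
tool_pos: [0.5987, 0.0664, 0.2401]
eef_rot: [0.733, 0.681, -0.0, 0.0]
contact_force: [-0.8, 0.2, -0.0]
opening: 0.006
clock: 9.6
tool_pos: [0.6, 0.085, 0.3554]
eef_rot: [0.736, 0.677, 0.0, 0.003]
contact_force: [0.1, -0.3, 0.8]
opening: 0.004
clock: 10.1
tool_pos: [0.598, 0.1947, 0.3522]
eef_rot: [0.731, 0.682, 0.0, -0.001]
contact_force: [-0.1, 0.2, -0.2]
opening: 0.005
gate z 0.06818576424543155
```

View pics/c5.png

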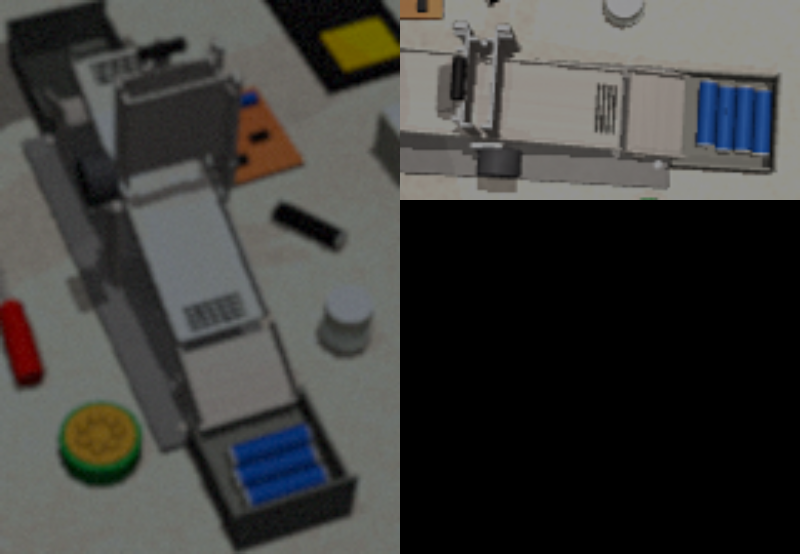

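The top view (crop pixels (705–765,118)) shows all four cells in the -y tray. The magazine is empty, the gate is still tipped to -y, and the lever bar at (458,78) is over against the magazine.

```bash
python3 -c "
from plant import r
print(r.finish_job(), r.get_state()['clock'])"
```

```text
the job is handed in; nothing more can be done
the job is handed in; nothing more can be done
```

The job is done and handed in: all four cells rolled down the -y chute and are lying in the -y tray. I pressed the raised -y end of the gate down with the closed fingertips and it rocked over and stayed. I then pushed the release bar about 20 mm towards the magazine, backed off and raised the arm clear.

- **Cells and gate:** In the last pictures (about 10.1 s on the clock) the top view shows four cells in the tray and an empty magazine. The -y end of the gate is at z ≈ 0.068 m, against the 0.069 m given for its lowered position.
- **Forces:** The highest contact force reported was about 4 N.
- **Bystanders:** The ones visible in the last crops look unmoved. The multimeter and side cutters were not in those crops, and I did not measure any of them again.
- **Disagreement:** The side view appeared to show only three cells, because one is hidden behind the tray wall.

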